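# Fetch a sterilising cassette from low in the stack and restack the rest

### The job

The second-longest metal cassette, second from the bottom of the stack, is needed in the shallow steel tray. Lift off the tip guard box and put it on the round mat, then put the short cassette that lay under it on the oblong mat, and lay the wanted cassette flat in the steel tray. Then restack the short cassette centred and lined up on the longest cassette, which stays where it is, and the tip guard box centred and lined up on top of that, its long side along the cassette's.

Things in the scene. Friction and masses are not known exactly. Their poses are not given: they have to be found in the camera images.
- cassette_long_centre (a point): Centre of the longest cassette, a closed perforated metal box, bottom of the stack, resting on the table: 150 (its x) x 50 (its y) x 26 mm high, smooth flat top and vertical sides, about 0.45 kg. Loose; it stays where it is. In the stack all boxes lie with their long sides roughly parallel and their centres within a few mm of each other.
- cassette_wanted_centre (a point): Centre of the wanted cassette, same make, second-longest: 122 (its x) x 50 (its y) x 26 mm high, about 0.28 kg. Loose; at the start it lies on the longest cassette.
- cassette_short_centre (a point): Centre of the short cassette, same make: 94 (its x) x 50 (its y) x 26 mm high, about 0.2 kg. Loose; at the start it lies on the wanted cassette.
- tip_box_centre (a point): Centre of the closed tip guard box (plain blue plastic box): 40 (its x) x 60 (its y) x 26 mm high, about 60 g. Loose; at the start it is on top of the stack, its long side (y) along the cassettes' long side (x).
- steel_tray: Shallow steel tray fixed on the table; origin at the centre of its underside. Outside 156 (its x) x 78 (its y) mm, rim 3 mm thick, rim top 6 mm above the table, inner floor 2 mm above the table.
- oblong_mat: Oblong dark rubber mat fixed on the table, 124 (its x) x 78 (its y) x 3 mm; origin at the centre of its underside.
- round_mat: Round dark rubber mat fixed on the table, 86 mm across, 3 mm thick; origin at the centre of its underside.
Things that resemble listed ones, but are neither listed nor needed, are in the scene too. Leave any orange look-alike of the part that bears cassette_wanted_centre alone. Leave any yellow look-alike of the part that bears tip_box_centre alone.

How it is judged:
On the way, in this order (a step that is already met when the one before it is completed fails the run):
1. the tip guard box stands released on the round mat (horizontal distance between tip_box_centre and round_mat below 0.025 m and z of tip_box_centre in the frame of round_mat between 0.011 and 0.021 m and angle between tip_box_centre's own z axis and vertical below 0.1 rad and linear speed of tip_box below 0.02 m/s and contact force between the fingers and tip_box below 0.1 N), for 0.2 s.
2. the short cassette lies released on the oblong mat, the tip guard box still on the round mat (all of step 1 and horizontal distance between cassette_short_centre and oblong_mat below 0.025 m and z of cassette_short_centre in the frame of oblong_mat between 0.011 and 0.021 m and angle between cassette_short_centre's own z axis and vertical below 0.1 rad and linear speed of cassette_short below 0.02 m/s and contact force between the fingers and cassette_short below 0.1 N), for 0.2 s.
3. the wanted cassette lies flat and released in the steel tray, the other two still on their mats (all of step 2 and horizontal distance between cassette_wanted_centre and steel_tray below 0.026 m and z of cassette_wanted_centre in the frame of steel_tray between 0.01 and 0.017 m and angle between cassette_wanted_centre's own z axis and vertical below 0.05 rad and linear speed of cassette_wanted below 0.02 m/s and contact force between the fingers and cassette_wanted below 0.1 N), for 0.2 s.
4. the short cassette is back, released, on the longest cassette, the wanted cassette in the tray, the tip guard box still on the round mat (all of step 1 and horizontal distance between cassette_short_centre and cassette_long_centre below 0.012 m and z of cassette_short_centre in the frame of cassette_long_centre between 0.021 and 0.031 m and angle between cassette_short_centre's own z axis and vertical below 0.1 rad and angle between the x axis of cassette_short_centre and the x axis of cassette_long_centre, either way round below 0.17 rad and linear speed of each of cassette_short, cassette_wanted below 0.02 m/s and contact force between the fingers and cassette_short below 0.1 N and horizontal distance between cassette_wanted_centre and steel_tray below 0.026 m and z of cassette_wanted_centre in the frame of steel_tray between 0.01 and 0.017 m and angle between cassette_wanted_centre's own z axis and vertical below 0.05 rad and contact force between the fingers and cassette_wanted below 0.1 N), for 0.2 s.
At the end, for the whole second after the job is handed in: Wanted cassette flat in the tray, within 26 mm of its centre; longest cassette within 20 mm of its start; short cassette flat on it and tip guard box on that, each centred within 12 mm and lined up within 10 degrees; all released and at rest (horizontal distance between cassette_wanted_centre and steel_tray below 0.026 m and z of cassette_wanted_centre in the frame of steel_tray between 0.01 and 0.017 m and angle between cassette_wanted_centre's own z axis and vertical below 0.05 rad and linear speed of each of cassette_wanted, cassette_short, tip_box below 0.02 m/s and contact force between the fingers and cassette_wanted below 0.1 N and horizontal distance between cassette_short_centre and cassette_long_centre below 0.012 m and z of cassette_short_centre in the frame of cassette_long_centre between 0.021 and 0.031 m and angle between each of cassette_short_centre, tip_box_centre, cassette_long_centre's own z axis and vertical below 0.1 rad and angle between the x axis of cassette_short_centre and the x axis of cassette_long_centre, either way round below 0.17 rad and contact force between the fingers and cassette_short below 0.1 N and horizontal distance between tip_box_centre and cassette_short_centre below 0.012 m and z of tip_box_centre in the frame of cassette_short_centre between 0.021 and 0.031 m and angle between the y axis of tip_box_centre and the x axis of cassette_short_centre, either way round below 0.17 rad and contact force between the fingers and tip_box below 0.1 N and distance of cassette_long_centre from where it was at the start of the episode below 0.02 m); the robot touches nothing.
It also fails if it takes over 106 s, if anything falls off the work surface, if the arm or the gripper's body presses on something with over 40 N, if the wrist force passes 120 N, or if a joint passes its speed limit or range.

### The arm

A 6-joint arm with a two-finger parallel gripper is mounted at the origin on a cart in front of the work surface, level with it; the furniture and walls round the work are solid. World frame = base frame: x ahead of the robot, y to its left, z up, the work surface at z = 0. Lengths are in m, angles in rad, forces in N, time in s.
With the tool pointing down it reaches from about 0.35 to 0.8 m from the base axis. Payload 7.3 kg.
Tool frame: the origin (TCP) lies at the very end of the fingers, on their centre line; the grasp point (between the pads) lies 19 mm behind it; z points along the fingers, y is the line along which they close (so a half turn about z gives the same grasp; the last joint's range is limited). The gripper opens to 85 mm and grips with 20 to 120 N. Pads are 22 mm wide; open, the fingers measure 114 mm over their backs; the gripper's body (76 mm by 85 mm) begins 54 mm behind the grasp point. The pads swing forward as they close: fully open they stand 13 mm farther back than shut.
Start: joints at [-1.288, 0.342, 1.524, -0, 1.275, -0.146], TCP at [0.218, -0.477, 0.231] pointing down, gripper open.
Joint ranges: [-2.53, 2.53], [-0.77, 2.02], [0.04, 2.7], [-1, 4.14], [0.28, 2.66], [-3.11, 3.11]. Speed limits (rad/s): [2.57, 2.57, 3.14, 3.14, 3.14, 3.14].

### API

Orientations are given as a unit quaternion [w, x, y, z].
In Python, from station import sense, grab_frame, get_calibration, close_job gives the robot as it stands. The module is installed in compiled form; this text tells all that it offers.
- The arm moves only by the tool drive_tool, never from a script. Its argument "steps" is a list of rows, each a list of 7 numbers: the opening in per cent of the stroke, from 0 (shut) to 100 (fully open), then the shift along the tool's x, y, z each as a share of 0.3 m, from -1 to 1, then the turn, a rotation vector about the tool's x, y, z each as a share of 2 pi rad, from -1 to 1. A call has 1 to 10 rows; each row is the pose to reach, as a shift and turn from the pose commanded when the call began, along the tool's axes at that moment, turning the shorter way round; what a row does not reach only later rows make up. A row lasts 1/12 s, in which the tool goes at most 41.7 mm and 7.16 degrees, less where a joint would pass 70% of its speed; a pose out of reach is approached as far as the arm can. A call with a number of a shift or a turn outside -1 to 1 is refused whole. A call with a gripper value outside its range is refused whole. The fingers move at their own pace and stop on an object; "newtons" is the grip in N (left out, the last holds). Time passes only in rows, so rows that repeat a pose let the fingers close. It gives the time, the measured TCP pose, the force, the opening and the grip force at its end, in the units of the state.
- sense(): the state, without advancing time (a new reading comes with each control period).
- grab_frame(name): name is "scene" or "top" or "wrist"; returns the picture (400x640x3 uint8, red, green, blue); there is no depth.
- get_calibration(name): a dict with "fx", "fy", "cx", "cy" (pixels), "rvec" (rotation vector, rad) and "tvec" (3), from world to camera coordinates, as OpenCV has them. Camera axes: x right, y down, z forward; pixel columns grow to the right and rows downward; lengths in m; the calibration is good to about 2 mm. A picture is of the moment at which its call begins: read the wrist's pose just before it. get_calibration takes no time and is no camera call; for the wrist camera it gives the pose at the moment of the call.
- close_job(): hands the job in; it is judged then, once.
The state is a dict: "clock": time; "joint_positions": joint angles; "joint_vel": joint speeds; "tau": joint torques, N m; "ee_pos": TCP position; "tool_rot": TCP orientation; "wrist_force": force on the tool from outside, world axes, zero at the start; "wrist_torque": the same for the moment, N m; "width": opening from 0.0 (shut) to 1.0 (fully open); "finger_force": force on a finger pad.
Only numpy, scipy, OpenCV 4.12 (cv2) and the standard library are available. Lean on these libraries where they do the work, as an engineer would, in place of code of your own. Each camera call takes 0.05 s, during which the arm holds its last target. There are 200 camera calls.

## Working session

There is one attempt and no reset: what is moved stays moved. The work goes in short steps, Python scripts to look and compute and a tool call to move; the robot and the scene stay as the last step left them, time stands still between calls to the robot, and variables do not carry over. Pictures are saved under pics/ and viewed, at most 14 in all, crops included, and the job is handed in when it is done.

Besides the shell and the picture viewer there is one more tool, called after "Emit:" as a command line: name --pt "numbers of a row" for each row, then --argument value for the rest. drive_tool: Moves the arm, as the interface text tells. Shift numbers are shares of 0.3 m and turn numbers shares of 2 pi rad, none past 1 either way. Its arguments: {"type":"object","properties":{"steps":{"type":"array"},"newtons":{"type":"number"}},"required":["steps"]}

```bash
mkdir -p pics; cat > h.py <<'E'
import numpy as np, cv2
from scipy.spatial.transform import Rotation as R
from station import *
def save(n,f):
    im=grab_frame(n); cv2.imwrite('pics/'+f,im[:,:,::-1]); return im
def ray(n,px,z,c=None):
    c=c or get_calibration(n)
    Rm=R.from_rotvec(np.ravel(c['rvec'])).as_matrix(); t=np.ravel(c['tvec'])
    o=-Rm.T@t; out=[]
    for u,v in np.atleast_2d(px):
        d=Rm.T@np.array([(u-c['cx'])/c['fx'],(v-c['cy'])/c['fy'],1])
        out.append(o+d*(z-o[2])/d[2])
    return np.array(out)
E
python3 - <<'E'
from h import *
save('top','t0.png');save('scene','s0.png')
s=sense();print(s['clock'],s['ee_pos'],s['tool_rot'],s['width'])
for n in('top','scene'):
    c=get_calibration(n);Rm=R.from_rotvec(np.ravel(c['rvec'])).as_matrix();print(n,-Rm.T@np.ravel(c['tvec']),c['fx'])
print(R.from_quat(s['tool_rot'],scalar_first=True).as_matrix().round(3))
E
```

```text
0.1 [ 0.21821481 -0.47711125  0.23069621] [-6.90485642e-04  9.77102306e-01  2.12768900e-01 -4.31926734e-05] 0.9969604771678698
top [0.466841   0.1328548  0.95596803] 496.1570725365362
scene [0.10718006 0.70755877 0.5553889 ] 386.97297996740224
[[ 0.909  0.416 -0.   ]
 [ 0.416 -0.909  0.001]
 [ 0.    -0.001 -1.   ]]
```

View pics/t0.png

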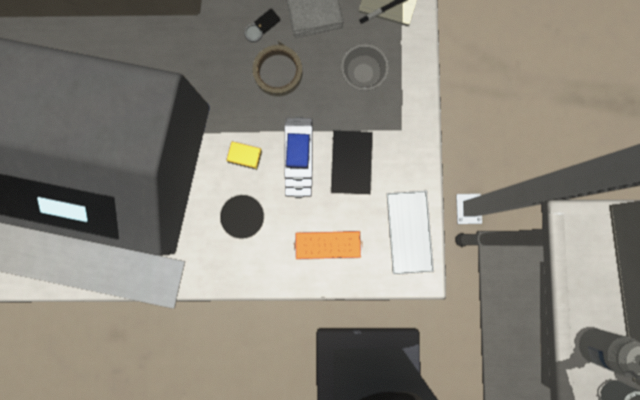

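View pics/s0.png

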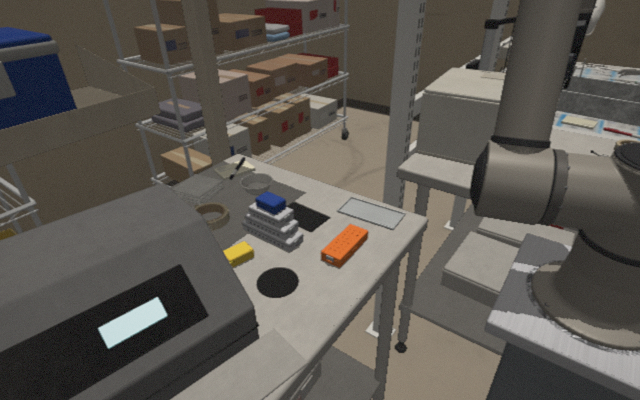

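The top view shows the stack (blue box ≈(298,151)), the oblong mat (352,162), the round mat (242,216), the tray (409,232), the orange (328,245) and yellow (244,155) decoys. A tall dark housing stands on the left.

```bash
python3 - <<'E'
from h import *
im=cv2.imread('pics/t0.png'); hsv=cv2.cvtColor(im,cv2.COLOR_BGR2HSV)
def rect(mask,roi,z,name):
    x0,y0,x1,y1=roi; m=np.zeros_like(mask); m[y0:y1,x0:x1]=mask[y0:y1,x0:x1]
    cs,_=cv2.findContours(m,cv2.RETR_EXTERNAL,cv2.CHAIN_APPROX_NONE); c=max(cs,key=cv2.contourArea)
    w=ray('top',c[:,0,:].astype(float),z)[:,:2].astype(np.float32)
    (cx,cy),(a,b),an=cv2.minAreaRect(w*1000)
    print(name,'c',round(cx),round(cy),'size',round(a),round(b),'ang',round(an,1),'|px',cv2.minAreaRect(c)[0])
dark=cv2.inRange(hsv,(0,0,0),(180,255,60))
blue=cv2.inRange(hsv,(100,120,40),(135,255,255))
rect(dark,(325,132,380,200),.003,'oblong'); rect(dark,(215,190,270,245),.003,'round')
rect(blue,(275,120,325,180),.104,'blue')
rect(cv2.inRange(hsv,(5,120,80),(18,255,255)),(280,220,380,270),.026,'orange')
rect(cv2.inRange(hsv,(20,120,80),(35,255,255)),(215,130,270,180),.026,'yellow')
print('tray',ray('top',[(389,193),(426,192),(433,271),(394,274)],.006).round(3).tolist())
print('long bottom corners',ray('top',[(285,196),(311,196)],.026).round(3).tolist())
print('edges (205,160),(445,298),(180,250),(180,305)',ray('top',[(205,160),(445,298),(180,250),(210,105)],0).round(3).tolist())
crop=cv2.resize(im[110:290,215:445],None,fx=3.4,fy=3.3,interpolation=cv2.INTER_CUBIC);cv2.imwrite('pics/c1.png',crop[:600,:800])
E
```

```text
oblong c 626 88 size 73 118 ang 86.9 |px (351.1893310546875, 161.76756286621094)
round c 522 302 size 77 77 ang 89.6 |px (241.0, 216.0)
blue c 631 187 size 36 57 ang 87.0 |px (297.3229675292969, 150.0411376953125)
orange c 466 136 size 48 120 ang 1.1 |px (327.1579895019531, 244.66259765625)
yellow c 638 294 size 60 39 ang 75.4 |px (243.61767578125, 154.5294189453125)
tray [[0.564, 0.017, 0.006], [0.566, -0.055, 0.006], [0.415, -0.064, 0.006], [0.41, 0.01, 0.006]]
long bottom corners [[0.558, 0.215, 0.026], [0.558, 0.166, 0.026]]
edges (205,160),(445,298),(180,250),(180,305) [[0.632, 0.374, 0.0], [0.364, -0.086, 0.0], [0.458, 0.419, 0.0], [0.742, 0.366, 0.0]]
```

View pics/c1.png

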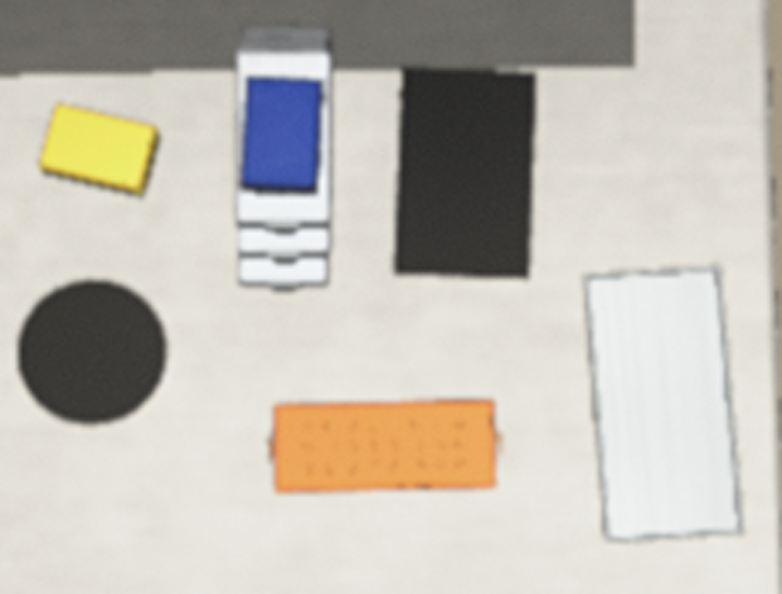

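The crop shows the stack's long sides running along world x, about 1° off. The sizes match the listing: blue 36x57, mat 73x118, tray about 155x73. Moving over the stack now.

Emit:
drive_tool --pt "100 0.72 -0.48 0 0 0 0" --pt "100 0.72 -0.48 0 0 0 0" --pt "100 0.72 -0.48 0 0 0 0" --pt "100 0.72 -0.48 0 0 0 0" --pt "100 0.72 -0.48 0 0 0 0" --pt "100 0.72 -0.48 0 0 0 0" --pt "100 0.72 -0.48 0 0 0 0" --newtons 40

```text
clock: 0.68
ee_pos: [0.3565, -0.252, 0.2312]
tool_rot: [-0.001, 0.977, 0.215, 0.0]
wrist_force: [-0.2, 1.2, -0.2]
width: 1.0
finger_force: 0.0
```

Emit:
drive_tool --pt "100 0.72 -0.48 0 0 0 0" --pt "100 0.72 -0.48 0 0 0 0" --pt "100 0.72 -0.48 0 0 0 0" --pt "100 0.72 -0.48 0 0 0 0" --pt "100 0.72 -0.48 0 0 0 0" --pt "100 0.72 -0.48 0 0 0 0" --pt "100 0.72 -0.48 0 0 0 0"

```text
clock: 1.27
ee_pos: [0.4934, -0.0316, 0.231]
tool_rot: [-0.001, 0.977, 0.215, 0.001]
wrist_force: [-0.9, 0.5, -0.2]
width: 0.996
finger_force: 0.0
```

Emit:
drive_tool --pt "100 0.66 -0.48 0 0 0 0.07" --pt "100 0.66 -0.48 0 0 0 0.07" --pt "100 0.66 -0.48 0 0 0 0.07" --pt "100 0.66 -0.48 0 0 0 0.07" --pt "100 0.66 -0.48 0 0 0 0.07" --pt "100 0.66 -0.48 0 0 0 0.07" --pt "100 0.66 -0.48 0 0 0 0.07" --pt "100 0.66 -0.48 0 0 0 0.07" --pt "100 0.66 -0.48 0 0 0 0.07"

```text
clock: 2.02
ee_pos: [0.6113, 0.1767, 0.2304]
tool_rot: [0.001, 1.0, -0.005, -0.001]
wrist_force: [0.3, -0.3, -0.2]
width: 0.998
finger_force: 0.0
```

```bash
cat >> h.py <<'E'
def pose():
    s=sense(); M=R.from_quat(s['tool_rot'],scalar_first=True).as_matrix()
    print('t',round(s['clock'],2),'p',np.round(s['ee_pos'],4),'yaw',round(np.degrees(np.arctan2(M[1,0],M[0,0])),2),'zax',M[:,2].round(3),'w',round(s['width'],3),'f',round(float(np.max(s['finger_force'])),2),'j6',round(s['joint_positions'][5],2))
    return np.array(s['ee_pos']),M
def go(x,y,z,yaw):
    "shares for a move to world pose"
    p,M=pose(); d=M.T@(np.array([x,y,z])-p)/.3
    cur=np.arctan2(M[1,0],M[0,0]); a=(cur-np.radians(yaw)+np.pi)%(2*np.pi)-np.pi
    print('shares',d.round(4),'turn z',round(a/2/np.pi,4),'rows',np.ceil(max(np.linalg.norm(d)*.3/.0417,abs(np.degrees(a))/7.16)))
E
python3 - <<'E'
from h import *
pose(); c=get_calibration('wrist'); save('wrist','w1.png')
import pickle; pickle.dump(c,open('w1.pkl','wb'))
Rm=R.from_rotvec(np.ravel(c['rvec'])).as_matrix();print(-Rm.T@np.ravel(c['tvec']),Rm.round(2).tolist(),c['fx'])
E
```

```text
t 2.02 p [0.6113 0.1767 0.2304] yaw -0.61 zax [-0.002 -0.001 -1.   ] w 0.998 f 0.0 j6 1.74
[0.6949158  0.17597806 0.37145983] [[-0.01, -1.0, 0.0], [-0.95, 0.01, 0.32], [-0.32, 0.0, -0.95]] 356.35973329425246
```

View pics/w1.png

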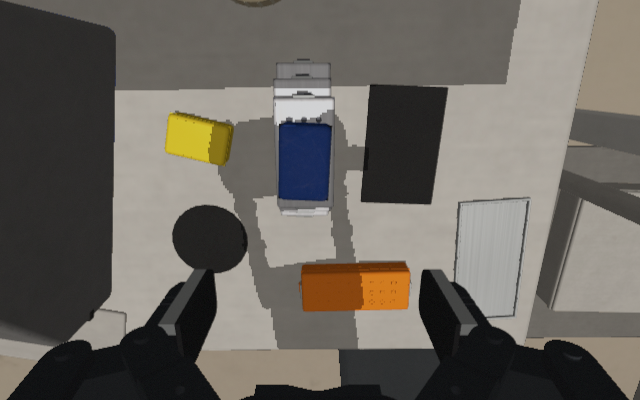

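The wrist view shows everything needed: the blue top at (305,161), oblong mat (404,145), round mat (209,239) and tray (491,257). The cassette ends step upward above the blue box. I'll measure from here.

```bash
python3 - <<'E'
from h import *
import pickle
c=pickle.load(open('w1.pkl','rb'))
im=cv2.imread('pics/w1.png'); hsv=cv2.cvtColor(im,cv2.COLOR_BGR2HSV)
def rect(mask,roi,z,name):
    x0,y0,x1,y1=roi; m=np.zeros_like(mask); m[y0:y1,x0:x1]=mask[y0:y1,x0:x1]
    m=cv2.morphologyEx(m,cv2.MORPH_OPEN,np.ones((3,3)))
    cs,_=cv2.findContours(m,cv2.RETR_EXTERNAL,cv2.CHAIN_APPROX_NONE); k=max(cs,key=cv2.contourArea)
    w=ray('wrist',k[:,0,:]+.0,z,c)[:,:2].astype(np.float32)
    (cx,cy),(a,b),an=cv2.minAreaRect(w*1000)
    print(name,round(cx),round(cy),'size',round(a),round(b),'ang',round(an,1))
dark=cv2.inRange(hsv,(0,0,0),(180,255,50))
rect(dark,(345,80,450,207),.003,'oblong'); rect(dark,(165,200,255,275),.003,'round')
rect(cv2.inRange(hsv,(100,120,20),(135,255,255)),(270,110,340,205),.104,'blue top')
t=ray('wrist',[(457,203),(528,198),(517,317),(455,317)],.006,c);print('tray',t.round(3)[:,:2].tolist(),t.mean(0).round(3))
for n,p,z in(('short far',[(275,98),(334,97)],.078),('wanted far',[(274,80),(330,79)],.052),('long far',[(277,64),(329,63)],.026),('short near',[(278,205),(330,204)],.078)):
    print(n,ray('wrist',p,z,c).round(4)[:,:2].tolist())
cv2.imwrite('pics/w1c.png',cv2.resize(im[50:225,255:355],None,fx=3.4,fy=3.4,interpolation=cv2.INTER_CUBIC))
E
```

```text
oblong 627 89 size 77 122 ang 87.2
round 523 300 size 83 83 ang 38.8
blue top 634 187 size 38 60 ang 87.0
tray [[0.565, 0.025], [0.57, -0.051], [0.416, -0.065], [0.417, 0.011]] [ 0.492 -0.02   0.006]
short far [[0.6808, 0.2093], [0.681, 0.1625]]
wanted far [[0.6942, 0.2123], [0.6945, 0.1648]]
long far [[0.7079, 0.2119], [0.7081, 0.1647]]
short near [[0.5907, 0.2112], [0.5911, 0.1657]]
```

View pics/w1c.png

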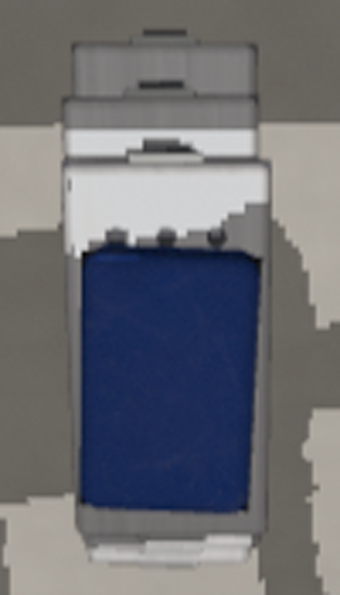

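Both views agree to about 3 mm: tip box (.634,.187) at yaw −3°, cassettes about (.633,.188) at yaw −1°.

```bash
python3 - <<'E'
from h import *
go(.634,.187,.130,-3);go(.634,.187,.083,-3)
E
```

```text
t 2.07 p [0.6112 0.176  0.2308] yaw -0.67 zax [-0.001 -0.001 -1.   ] w 1.001 f 0.0 j6 1.74
shares [ 0.0759 -0.0378  0.336 ] turn z 0.0065 rows 3.0
t 2.07 p [0.6112 0.176  0.2308] yaw -0.67 zax [-0.001 -0.001 -1.   ] w 1.001 f 0.0 j6 1.74
shares [ 0.0761 -0.038   0.4927] turn z 0.0065 rows 4.0
```

Emit:
drive_tool --pt "100 0.076 -0.038 0.2 0 0 0.0065" --pt "100 0.076 -0.038 0.3 0 0 0.0065" --pt "100 0.076 -0.038 0.39 0 0 0.0065" --pt "100 0.076 -0.038 0.46 0 0 0.0065" --pt "100 0.076 -0.038 0.49 0 0 0.0065" --pt "100 0.076 -0.038 0.49 0 0 0.0065"

```text
clock: 2.57
ee_pos: [0.6333, 0.1866, 0.0824]
tool_rot: [0.001, 1.0, -0.027, -0.002]
wrist_force: [0.5, -0.2, 1.0]
width: 1.001
finger_force: 0.0
```

Emit:
drive_tool --pt "20 0 0 0 0 0 0" --pt "20 0 0 0 0 0 0" --pt "20 0 0 0 0 0 0" --pt "20 0 0 0 0 0 0" --pt "20 0 0 0 0 0 0" --pt "20 0 0 0 0 0 0" --pt "20 0 0 0 0 0 0" --pt "20 0 0 0 0 0 0" --newtons 30

```text
clock: 3.23
ee_pos: [0.6356, 0.1886, 0.0864]
tool_rot: [-0.0, 1.0, -0.026, 0.002]
wrist_force: [-0.8, -1.2, 6.4]
width: 0.458
finger_force: 31.9
```

```bash
python3 - <<'E'
from h import *
go(.63,.21,.19,-3);go(.5235,.301,.19,-3);print(sense()['wrist_force'])
E
```

```text
t 3.23 p [0.6356 0.1886 0.0864] yaw -2.96 zax [ 0.003  0.    -1.   ] w 0.458 f 31.91 j6 1.8
shares [-0.0211 -0.0705 -0.3452] turn z 0.0001 rows 3.0
t 3.23 p [0.6356 0.1886 0.0864] yaw -2.96 zax [ 0.003  0.    -1.   ] w 0.458 f 31.91 j6 1.8
shares [-0.3912 -0.3551 -0.3464] turn z 0.0001 rows 5.0
[-0.7659917  -1.17143133  6.44642515]
```

Gripped (width 39 mm). Now to the round mat.

Emit:
drive_tool --pt "20 0 0 -0.1 0 0 0" --pt "20 0 0 -0.2 0 0 0" --pt "20 -0.08 -0.08 -0.28 0 0 0" --pt "20 -0.18 -0.17 -0.3 0 0 0" --pt "20 -0.28 -0.26 -0.3 0 0 0" --pt "20 -0.36 -0.32 -0.3 0 0 0" --pt "20 -0.388 -0.34 -0.24 0 0 0" --pt "20 -0.388 -0.34 -0.15 0 0 0" --pt "20 -0.388 -0.34 -0.06 0 0 0" --pt "20 -0.388 -0.34 0 0 0 0"

```text
clock: 4.07
ee_pos: [0.5224, 0.2966, 0.0827]
tool_rot: [0.0, 1.0, -0.025, -0.001]
wrist_force: [0.2, 0.4, -1.1]
width: 0.459
finger_force: 31.1
```

```bash
python3 - <<'E'
from h import *
go(.523,.297,.009,-3);print(sense()['wrist_force'])
save('scene','s1.png')
E
```

```text
t 4.07 p [0.5224 0.2966 0.0827] yaw -2.9 zax [-0.001 -0.001 -1.   ] w 0.459 f 31.05 j6 2.01
shares [ 0.0023 -0.0017  0.2456] turn z 0.0003 rows 2.0
[ 0.23958405  0.35027383 -1.10715247]
```

View pics/s1.png

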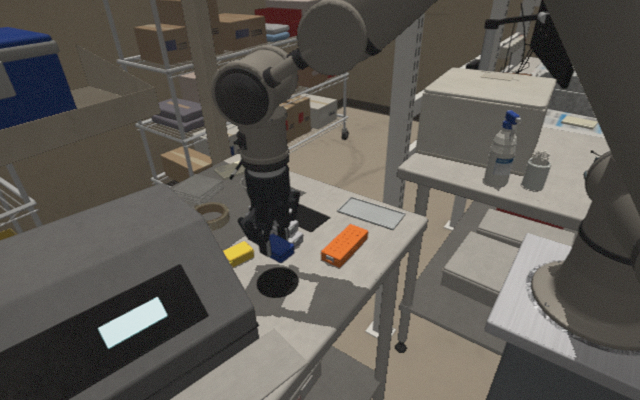

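The view shows the blue box held clear above the round mat, with the housing clear. Lower, release, rise.

Emit:
drive_tool --pt "20 0 0 0.11 0 0 0" --pt "20 0 0 0.19 0 0 0" --pt "20 0 0 0.22 0 0 0" --pt "20 0 0 0.238 0 0 0" --pt "20 0 0 0.238 0 0 0" --pt "20 0 0 0.238 0 0 0"

```text
clock: 4.62
ee_pos: [0.5246, 0.2968, 0.0143]
tool_rot: [-0.0, 1.0, -0.026, 0.001]
wrist_force: [0.7, 0.9, 0.7]
width: 0.463
finger_force: 31.0
```

Emit:
drive_tool --pt "70 0 0 0 0 0 0" --pt "70 0 0 0 0 0 0" --pt "70 0 0 0 0 0 0" --pt "70 0 0 0 0 0 0" --pt "70 0 0 -0.02 0 0 0" --pt "70 0 0 -0.08 0 0 0" --pt "70 0 0 -0.2 0 0 0" --pt "70 0 0 -0.34 0 0 0" --pt "70 0 0 -0.45 0 0 0" --pt "70 0 0 -0.5 0 0 0"

```text
clock: 5.45
ee_pos: [0.5255, 0.2972, 0.1689]
tool_rot: [-0.002, 1.0, -0.026, 0.004]
wrist_force: [1.5, -0.1, -0.2]
width: 0.704
finger_force: 0.0
```

```bash
python3 - <<'E'
from h import *
go(.634,.187,.15,-1);go(.634,.187,.056,-1);
E
```

```text
t 5.45 p [0.5255 0.2972 0.1689] yaw -2.96 zax [ 0.008  0.003 -1.   ] w 0.704 f 0.0 j6 2.01
shares [0.3798 0.3484 0.0646] turn z -0.0055 rows 4.0
t 5.45 p [0.5255 0.2972 0.1689] yaw -2.96 zax [ 0.008  0.003 -1.   ] w 0.704 f 0.0 j6 2.01
shares [0.3775 0.3494 0.3779] turn z -0.0055 rows 5.0
```

Released. Now the short cassette.

Emit:
drive_tool --pt "100 0.1 0.09 -0.02 0 0 -0.0055" --pt "100 0.2 0.185 -0.02 0 0 -0.0055" --pt "100 0.3 0.28 0 0 0 -0.0055" --pt "100 0.374 0.348 0.05 0 0 -0.0055" --pt "100 0.374 0.348 0.12 0 0 -0.0055" --pt "100 0.374 0.348 0.21 0 0 -0.0055" --pt "100 0.374 0.348 0.29 0 0 -0.0055" --pt "100 0.374 0.348 0.34 0 0 -0.0055" --pt "100 0.374 0.348 0.34 0 0 -0.0055"

```text
clock: 6.2
ee_pos: [0.628, 0.1857, 0.0573]
tool_rot: [0.001, 1.0, -0.009, -0.003]
wrist_force: [-0.8, 0.0, -0.2]
width: 1.001
finger_force: 0.0
```

Emit:
drive_tool --pt "30 0 0 0 0 0 0" --pt "30 0 0 0 0 0 0" --pt "30 0 0 0 0 0 0" --pt "30 0 0 0 0 0 0" --pt "30 0 0 0 0 0 0" --pt "30 0 0 0 0 0 0" --pt "30 0 0 0 0 0 0" --newtons 50

```text
clock: 6.78
ee_pos: [0.6315, 0.1866, 0.0632]
tool_rot: [-0.0, 1.0, -0.009, 0.002]
wrist_force: [-0.8, -0.8, 6.1]
width: 0.574
finger_force: 54.0
```

```bash
python3 - <<'E'
from h import *
go(.627,.085,.12,-3);go(.627,.085,.011,-3);print(sense()['wrist_force'])
E
```

```text
t 6.78 p [0.6315 0.1866 0.0632] yaw -0.98 zax [ 0.004  0.001 -1.   ] w 0.574 f 53.95 j6 1.76
shares [-0.0084  0.3387 -0.1896] turn z 0.0056 rows 3.0
t 6.78 p [0.6315 0.1866 0.0632] yaw -0.98 zax [ 0.004  0.001 -1.   ] w 0.574 f 53.95 j6 1.76
shares [-0.0098  0.339   0.1737] turn z 0.0056 rows 3.0
[-0.80295856 -0.82181068  6.06191709]
```

Emit:
drive_tool --pt "30 0 0 -0.08 0 0 0" --pt "30 0 0 -0.16 0 0 0" --pt "30 -0.005 0.08 -0.2 0 0 0" --pt "30 -0.01 0.18 -0.2 0 0 0" --pt "30 -0.01 0.28 -0.18 0 0 0" --pt "30 -0.01 0.339 -0.12 0 0 0" --pt "30 -0.01 0.339 -0.02 0 0 0" --pt "30 -0.01 0.339 0.07 0 0 0" --pt "30 -0.01 0.339 0.13 0 0 0" --pt "30 -0.01 0.339 0.151 0 0 0"

```text
clock: 7.62
ee_pos: [0.6232, 0.0842, 0.014]
tool_rot: [0.0, 1.0, -0.009, -0.003]
wrist_force: [-18.9, -2.8, 39.7]
width: 0.566
finger_force: 57.7
```

Emit:
drive_tool --pt "30 0 0 0 0 0 0" --pt "30 0 0 0.003 0 0 0" --pt "85 0 0 0.003 0 0 0" --pt "85 0 0 0.003 0 0 0" --pt "85 0 0 0.003 0 0 0" --pt "85 0 0 0.003 0 0 0" --pt "85 0 0 -0.03 0 0 0" --pt "85 0 0 -0.15 0 0 0" --pt "85 0 0 -0.3 0 0 0" --pt "85 0 0 -0.4 0 0 0"

```text
clock: 8.45
ee_pos: [0.6259, 0.0847, 0.1388]
tool_rot: [0.0, 1.0, -0.009, 0.001]
wrist_force: [0.6, 0.1, 0.6]
width: 0.851
finger_force: 0.0
```

Emit:
drive_tool --pt "100 0 -0.13 -0.13 0 0 0" --pt "100 0 -0.26 -0.26 0 0 0" --pt "100 -0.15 -0.34 -0.3 0 0 0" --pt "100 -0.15 -0.34 -0.3 0 0 0"

```text
clock: 8.78
ee_pos: [0.5819, 0.1897, 0.2293]
tool_rot: [-0.001, 1.0, -0.008, 0.002]
wrist_force: [0.3, 1.2, -0.1]
width: 0.996
finger_force: 0.0
```

```bash
python3 - <<'E'
from h import *
import pickle
pose(); c=get_calibration('wrist'); save('wrist','w2.png'); pickle.dump(c,open('w2.pkl','wb'))
E
```

```text
t 8.78 p [0.5819 0.1897 0.2293] yaw -0.94 zax [ 0.004  0.002 -1.   ] w 0.996 f 0.0 j6 1.78
```

View pics/w2.png

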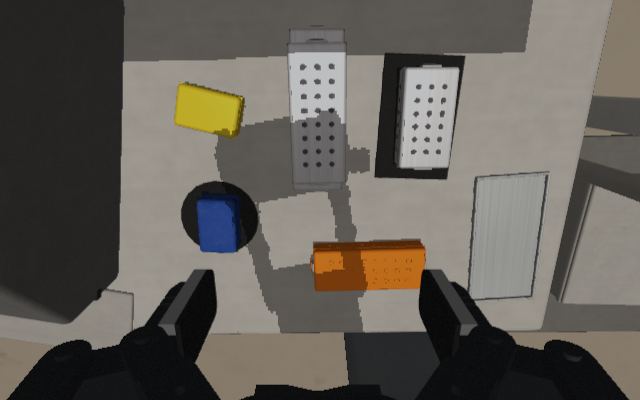

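The wrist view shows the blue box on the round mat (218,222), the short cassette on the oblong mat (427,118), and the wanted cassette now on top (corners ≈(289,53),(346,54),(291,186),(343,187)).

```bash
python3 - <<'E'
from h import *
import pickle
c=pickle.load(open('w2.pkl','rb'))
im=cv2.imread('pics/w2.png'); hsv=cv2.cvtColor(im,cv2.COLOR_BGR2HSV)
def q(m,roi,z,name):
    x0,y0,x1,y1=roi; k=np.zeros_like(m);k[y0:y1,x0:x1]=m[y0:y1,x0:x1]
    k=cv2.morphologyEx(cv2.morphologyEx(k,cv2.MORPH_OPEN,np.ones((3,3))),cv2.MORPH_CLOSE,np.ones((3,3)))
    cs,_=cv2.findContours(k,cv2.RETR_EXTERNAL,cv2.CHAIN_APPROX_NONE); k=max(cs,key=cv2.contourArea)
    w=ray('wrist',k[:,0,:]+.0,z,c)[:,:2].astype(np.float32)*1000
    r=cv2.minAreaRect(w);print(name,np.round(r[0]),np.round(r[1]),round(r[2],1))
q(cv2.inRange(hsv,(100,120,60),(135,255,255)),(190,185,260,230),.029,'blue(cut)')
q(cv2.inRange(hsv,(100,120,20),(135,255,255)),(190,185,260,255),.029,'blue')
q(cv2.inRange(hsv,(0,0,110),(180,60,255)),(385,62,465,172),.029,'short')
print('mats',ray('wrist',[(220,218)],.003,c).round(3).tolist(),ray('wrist',[(384,54),(464,57),(448,179),(376,177)],.003,c).mean(0).round(3))
w=ray('wrist',[(289,53),(346,54),(343,187),(291,186)],.052,c);print('wanted',w.round(4)[:,:2].tolist(),w.mean(0).round(4))
t=ray('wrist',[(475,177),(548,173),(534,297),(470,299)],.006,c);print('tray',t.round(3)[:,:2].tolist(),t.mean(0).round(4))
go(.634,.188,.034,-1)
E
```

```text
blue(cut) [537. 296.] [39. 33.] 89.0
blue [527. 293.] [44. 65.] 87.1
short [627.  78.] [64. 98.] 89.5
mats [[0.523, 0.299, 0.003]] [0.625 0.088 0.003]
wanted [[0.687, 0.2117], [0.6854, 0.1644], [0.5705, 0.1664], [0.5723, 0.2148]] [0.6288 0.1893 0.052 ]
tray [[0.565, 0.024], [0.569, -0.052], [0.417, -0.064], [0.416, 0.012]] [ 0.4916 -0.0202  0.006 ]
t 8.83 p [0.5795 0.1928 0.2314] yaw -0.77 zax [ 0.005  0.003 -1.   ] w 0.998 f 0.0 j6 1.78
shares [0.1786 0.0157 0.6589] turn z 0.0006 rows 5.0
```

Emit:
drive_tool --pt "100 0.09 0.005 0.1 0 0 0" --pt "100 0.178 0.005 0.22 0 0 0" --pt "100 0.178 0.005 0.35 0 0 0" --pt "100 0.178 0.005 0.47 0 0 0" --pt "100 0.178 0.005 0.57 0 0 0" --pt "100 0.178 0.005 0.62 0 0 0" --pt "100 0.178 0.005 0.64 0 0 0" --pt "100 0.178 0.005 0.64 0 0 0" --pt "100 0.178 0.005 0.64 0 0 0"

```text
clock: 9.58
ee_pos: [0.6365, 0.1851, 0.035]
tool_rot: [-0.0, 1.0, -0.009, 0.001]
wrist_force: [0.2, 0.6, 0.9]
width: 1.002
finger_force: 0.0
```

Emit:
drive_tool --pt "30 0 0 0 0 0 0" --pt "30 0 0 0 0 0 0" --pt "30 0 0 0 0 0 0" --pt "30 0 0 0 0 0 0" --pt "30 0 0 0 0 0 0" --pt "30 0 0 0 0 0 0" --pt "30 0 0 0 0 0 0" --pt "30 0 0 0 0 0 0" --newtons 60

```text
clock: 10.25
ee_pos: [0.6367, 0.1854, 0.0356]
tool_rot: [-0.0, 1.0, -0.009, 0.002]
wrist_force: [-0.7, 1.0, 5.7]
width: 0.57
finger_force: 64.4
```

```bash
python3 - <<'E'
from h import *
go(.492,-.020,.10,4);go(.492,-.020,.014,4);print(sense()['wrist_force'])
E
```

```text
t 10.25 p [0.6367 0.1854 0.0356] yaw -0.99 zax [ 0.003  0.001 -1.   ] w 0.57 f 64.39 j6 1.76
shares [-0.4697  0.6926 -0.2167] turn z -0.0139 rows 7.0
t 10.25 p [0.6367 0.1854 0.0356] yaw -0.99 zax [ 0.003  0.001 -1.   ] w 0.57 f 64.39 j6 1.76
shares [-0.4707  0.6928  0.07  ] turn z -0.0139 rows 7.0
[-0.72059779  0.97400376  5.66353025]
```

Emit:
drive_tool --pt "30 0 0 -0.1 0 0 0" --pt "30 0 0 -0.2 0 0 0" --pt "30 -0.07 0.1 -0.24 0 0 -0.003" --pt "30 -0.15 0.21 -0.25 0 0 -0.006" --pt "30 -0.22 0.33 -0.25 0 0 -0.009" --pt "30 -0.3 0.44 -0.25 0 0 -0.0139" --pt "30 -0.37 0.55 -0.25 0 0 -0.0139" --pt "30 -0.43 0.65 -0.22 0 0 -0.0139" --pt "30 -0.457 0.693 -0.15 0 0 -0.0139" --pt "30 -0.457 0.693 -0.1 0 0 -0.0139"

```text
clock: 11.08
ee_pos: [0.4927, -0.0231, 0.0633]
tool_rot: [0.0, 0.999, 0.033, -0.001]
wrist_force: [0.6, -0.6, -3.3]
width: 0.568
finger_force: 63.7
```

Emit:
drive_tool --pt "30 0 0 0 0 0 0" --pt "30 0 0 0.08 0 0 0" --pt "30 0 0 0.12 0 0 0" --pt "30 0 0 0.14 0 0 0" --pt "30 0 0 0.155 0 0 0" --pt "30 0 0 0.165 0 0 0" --pt "30 0 0 0.165 0 0 0"

```text
clock: 11.67
ee_pos: [0.4953, -0.0203, 0.0143]
tool_rot: [0.0, 0.999, 0.035, 0.0]
wrist_force: [-0.2, 0.5, -2.7]
width: 0.569
finger_force: 63.7
```

```bash
python3 - <<'E'
from h import *
go(.495,-.020,.012,4);print(sense()['wrist_force'])
save('scene','s2.png')
cv2.imwrite('pics/s2c.png',cv2.resize(cv2.imread('pics/s2.png')[140:320,200:440],None,fx=3,fy=3))
E
```

```text
t 11.67 p [ 0.4953 -0.0203  0.0143] yaw 4.04 zax [ 0. -0. -1.] w 0.569 f 63.66 j6 1.3
shares [-0.0009 -0.001   0.0075] turn z 0.0001 rows 1.0
[-0.18408813  0.53892168 -2.74403494]
```

View pics/s2c.png

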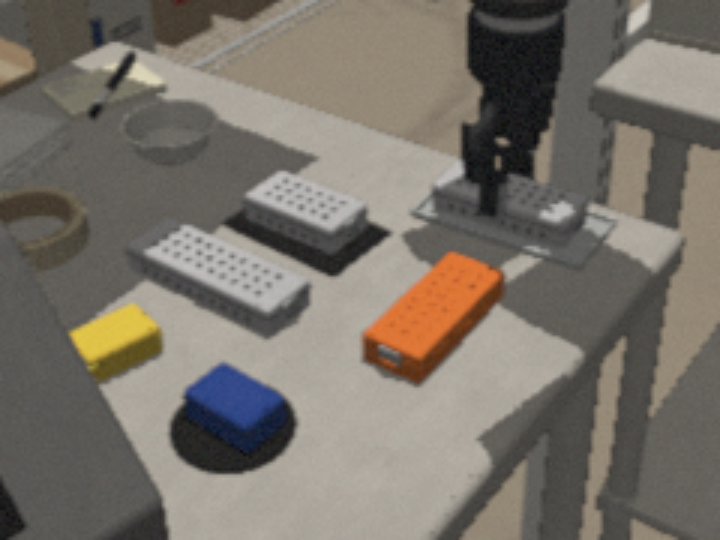

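The scene crop shows the wanted cassette held level over the tray, still carrying its full weight (−2.7 N). I'll lower it gently until it touches.

Emit:
drive_tool --pt "30 0 0 0.003 0 0 0" --pt "30 0 0 0.005 0 0 0" --pt "30 0 0 0.007 0 0 0" --pt "30 0 0 0.007 0 0 0"

```text
clock: 12.05
ee_pos: [0.495, -0.0205, 0.0121]
tool_rot: [0.0, 0.999, 0.035, 0.0]
wrist_force: [-1.2, 0.4, -3.0]
width: 0.564
finger_force: 63.7
```

Emit:
drive_tool --pt "30 0 0 0.003 0 0 0" --pt "30 0 0 0.005 0 0 0" --pt "30 0 0 0.007 0 0 0" --pt "30 0 0 0.007 0 0 0"

```text
clock: 12.38
ee_pos: [0.4952, -0.0205, 0.0116]
tool_rot: [0.0, 0.999, 0.035, 0.001]
wrist_force: [-6.3, 0.7, 15.2]
width: 0.563
finger_force: 65.9
```

Touchdown. Release and rise, then go to the short cassette.

Emit:
drive_tool --pt "75 0 0 0 0 0 0" --pt "75 0 0 0 0 0 0" --pt "75 0 0 0 0 0 0" --pt "75 0 0 0 0 0 0" --pt "75 0 0 -0.02 0 0 0" --pt "75 0 0 -0.1 0 0 0" --pt "75 0 0 -0.22 0 0 0" --pt "75 0 0 -0.3 0 0 0" --pt "75 0 0 -0.3 0 0 0" --pt "75 0 0 -0.3 0 0 0"

```text
clock: 13.22
ee_pos: [0.4959, -0.0206, 0.1014]
tool_rot: [0.0, 0.999, 0.035, 0.002]
wrist_force: [0.3, -0.3, -1.0]
width: 0.748
finger_force: 0.0
```

```bash
python3 - <<'E'
from h import *
go(.627,.0845,.1,-1);go(.627,.0845,.012,-1)
im=save('top','t3.png')[:,:,::-1]
cv2.imwrite('pics/t3c.png',cv2.resize(im[110:290,215:445],None,fx=3.4,fy=3.3,interpolation=cv2.INTER_CUBIC))
E
```

```text
t 13.22 p [ 0.4959 -0.0206  0.1014] yaw 4.01 zax [ 0.004 -0.001 -1.   ] w 0.748 f 0.0 j6 1.3
shares [ 0.4606 -0.319   0.006 ] turn z 0.0139 rows 5.0
t 13.22 p [ 0.4959 -0.0206  0.1014] yaw 4.01 zax [ 0.004 -0.001 -1.   ] w 0.748 f 0.0 j6 1.3
shares [ 0.4595 -0.3193  0.2993] turn z 0.0139 rows 5.0
```

View pics/t3c.png

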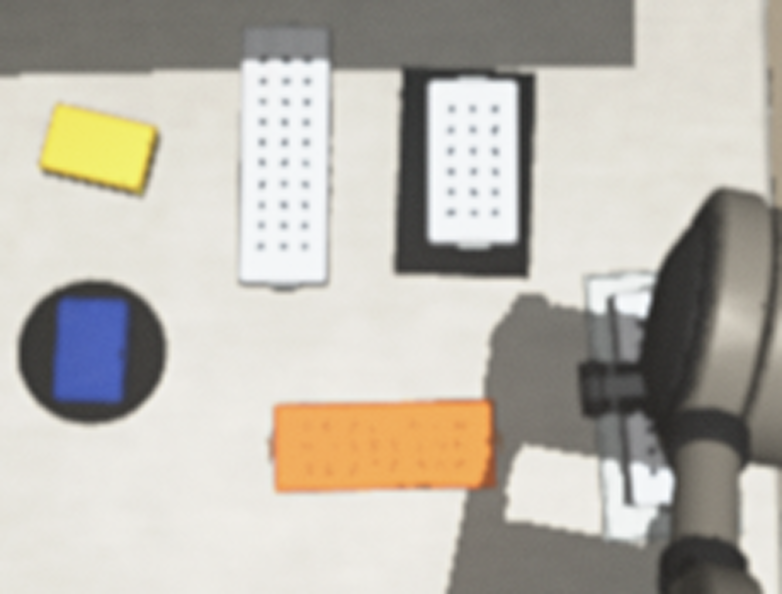

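The top crop shows the long cassette bare (239–330, 28–284), the short on the oblong mat (428–519, 80–243), and the blue box on the round mat (54–128, 297–403).

```bash
python3 - <<'E'
from h import *
def f(n,P,z):
    P=np.array(P,float); P=(P+.5)/[3.4,3.3]-.5+[215,110]
    w=ray('top',P,z)[:,:2]; e=w[0]+w[1]-w[2]-w[3]; print(n,w.mean(0).round(4),'len',np.linalg.norm(e/2).round(4),'wid',np.linalg.norm((w[0]+w[3]-w[1]-w[2])/2).round(4),'ang',np.degrees(np.arctan2(e[1],e[0])).round(1))
f('long',[(244,28),(330,28),(327,284),(239,284)],.026)
f('short',[(428,80),(519,80),(517,243),(428,242)],.029)
f('blue',[(57,297),(128,298),(125,403),(54,402)],.029)
E
```

```text
long [0.6329 0.1894] len 0.1492 wid 0.0486 ang -0.9
short [0.6281 0.0846] len 0.0942 wid 0.05 ang -1.0
blue [0.5212 0.2962] len 0.0596 wid 0.0392 ang -1.0
```

Emit:
drive_tool --pt "100 0.1 -0.07 0 0 0 0.007" --pt "100 0.2 -0.15 0 0 0 0.0139" --pt "100 0.3 -0.22 0 0 0 0.0139" --pt "100 0.4 -0.28 0 0 0 0.0139" --pt "100 0.46 -0.319 0.02 0 0 0.0139" --pt "100 0.46 -0.319 0.06 0 0 0.0139" --pt "100 0.46 -0.319 0.06 0 0 0.0139"

```text
clock: 13.85
ee_pos: [0.6237, 0.0853, 0.0773]
tool_rot: [0.0, 1.0, -0.008, -0.004]
wrist_force: [-1.3, 0.0, -0.1]
width: 1.001
finger_force: 0.0
```

Emit:
drive_tool --pt "100 0.007 0 0.08 0 0 0" --pt "100 0.007 0 0.15 0 0 0" --pt "100 0.007 0 0.2 0 0 0" --pt "100 0.007 0 0.232 0 0 0" --pt "100 0.007 0 0.232 0 0 0" --pt "30 0.007 0 0.232 0 0 0" --pt "30 0.007 0 0.232 0 0 0" --pt "30 0.007 0 0.232 0 0 0" --pt "30 0.007 0 0.232 0 0 0" --pt "30 0.007 0 0.232 0 0 0" --newtons 60

```text
clock: 14.68
ee_pos: [0.629, 0.0846, 0.0139]
tool_rot: [0.0, 1.0, -0.009, 0.001]
wrist_force: [-1.6, 0.2, 6.3]
width: 0.57
finger_force: 64.3
```

Emit:
drive_tool --pt "30 0 0 0 0 0 0" --pt "30 0 0 0 0 0 0" --pt "30 0 0 0 0 0 0"

```text
clock: 14.93
ee_pos: [0.629, 0.0846, 0.014]
tool_rot: [0.0, 1.0, -0.009, 0.001]
wrist_force: [-1.1, -0.6, 6.5]
width: 0.568
finger_force: 64.4
```

```bash
python3 - <<'E'
from h import *
go(.633,.1885,.1,-1);go(.633,.1885,.05,-1)
E
```

```text
t 14.93 p [0.629  0.0846 0.014 ] yaw -0.99 zax [ 0.003 -0.    -1.   ] w 0.568 f 64.35 j6 1.6
shares [ 0.0082 -0.3466 -0.2868] turn z 0.0 rows 4.0
t 14.93 p [0.629  0.0846 0.014 ] yaw -0.99 zax [ 0.003 -0.    -1.   ] w 0.568 f 64.35 j6 1.6
shares [ 0.0078 -0.3466 -0.1201] turn z 0.0 rows 3.0
```

Emit:
drive_tool --pt "30 0 0 -0.09 0 0 0" --pt "30 0 0 -0.18 0 0 0" --pt "30 0 -0.07 -0.24 0 0 0" --pt "30 0.01 -0.16 -0.25 0 0 0" --pt "30 0.01 -0.26 -0.25 0 0 0" --pt "30 0.01 -0.33 -0.22 0 0 0" --pt "30 0.01 -0.349 -0.17 0 0 0" --pt "30 0.01 -0.349 -0.13 0 0 0" --pt "30 0.01 -0.349 -0.11 0 0 0" --pt "30 0.01 -0.349 -0.1 0 0 0"

```text
clock: 15.77
ee_pos: [0.6319, 0.1882, 0.0405]
tool_rot: [0.0, 1.0, -0.009, -0.002]
wrist_force: [0.3, -0.7, -2.0]
width: 0.565
finger_force: 63.3
```

Emit:
drive_tool --pt "30 0 0 0 0 0 0" --pt "30 0 0 0.005 0 0 0" --pt "30 0 0 0.01 0 0 0" --pt "30 0 0 0.014 0 0 0" --pt "30 0 0 0.014 0 0 0" --pt "30 0 0 0.014 0 0 0"

```text
clock: 16.27
ee_pos: [0.633, 0.1891, 0.0383]
tool_rot: [0.0, 1.0, -0.009, 0.0]
wrist_force: [-0.9, -0.6, -2.2]
width: 0.566
finger_force: 63.4
```

Emit:
drive_tool --pt "30 0 0 0.003 0 0 0" --pt "30 0 0 0.005 0 0 0" --pt "30 0 0 0.006 0 0 0" --pt "30 0 0 0.006 0 0 0"

```text
clock: 16.6
ee_pos: [0.633, 0.1892, 0.037]
tool_rot: [0.0, 1.0, -0.009, 0.0]
wrist_force: [-2.1, -0.9, 3.4]
width: 0.568
finger_force: 64.0
```

Emit:
drive_tool --pt "80 0 0 0 0 0 0" --pt "80 0 0 0 0 0 0" --pt "80 0 0 0 0 0 0" --pt "80 0 0 0 0 0 0" --pt "80 0 0 -0.02 0 0 0" --pt "80 0 0 -0.1 0 0 0" --pt "80 0 0 -0.22 0 0 0" --pt "80 0 0 -0.3 0 0 0" --pt "80 0 0 -0.3 0 0 0" --pt "80 0 0 -0.3 0 0 0"

```text
clock: 17.43
ee_pos: [0.6339, 0.1895, 0.1287]
tool_rot: [-0.0, 1.0, -0.009, 0.002]
wrist_force: [-0.3, 0.3, -0.2]
width: 0.802
finger_force: 0.0
```

```bash
python3 - <<'E'
from h import *
go(.523,.2965,.06,-2.5);go(.523,.2965,.009,-2.5)
E
```

```text
t 17.43 p [0.6339 0.1895 0.1287] yaw -0.99 zax [ 0.004  0.001 -1.   ] w 0.802 f 0.0 j6 1.76
shares [-0.3767 -0.3502  0.2276] turn z 0.0042 rows 5.0
t 17.43 p [0.6339 0.1895 0.1287] yaw -0.99 zax [ 0.004  0.001 -1.   ] w 0.802 f 0.0 j6 1.76
shares [-0.3775 -0.3501  0.3976] turn z 0.0042 rows 5.0
```

Emit:
drive_tool --pt "80 -0.1 -0.09 0 0 0 0.0042" --pt "80 -0.2 -0.18 0 0 0 0.0042" --pt "80 -0.29 -0.27 0 0 0 0.0042" --pt "80 -0.374 -0.35 0.03 0 0 0.0042" --pt "80 -0.374 -0.35 0.13 0 0 0.0042" --pt "80 -0.374 -0.35 0.23 0 0 0.0042" --pt "80 -0.374 -0.35 0.32 0 0 0.0042" --pt "80 -0.374 -0.35 0.37 0 0 0.0042" --pt "80 -0.374 -0.35 0.39 0 0 0.0042" --pt "80 -0.374 -0.35 0.39 0 0 0.0042"

```text
clock: 18.27
ee_pos: [0.5209, 0.2955, 0.0069]
tool_rot: [0.001, 1.0, -0.022, -0.002]
wrist_force: [-0.5, 0.3, 0.0]
width: 0.799
finger_force: 0.0
```

Emit:
drive_tool --pt "20 0 0 0 0 0 0" --pt "20 0 0 0 0 0 0" --pt "20 0 0 0 0 0 0" --pt "20 0 0 0 0 0 0" --pt "20 0 0 0 0 0 0" --pt "20 0 0 0 0 0 0" --pt "20 0 0 0 0 0 0" --pt "20 0 0 0 0 0 0" --newtons 30

```text
clock: 18.93
ee_pos: [0.5234, 0.2964, 0.0106]
tool_rot: [-0.0, 1.0, -0.022, 0.001]
wrist_force: [-0.6, -0.2, 6.5]
width: 0.463
finger_force: 32.4
```

```bash
python3 - <<'E'
from h import *
go(.634,.1892,.12,-1);print(sense()['wrist_force'])
E
```

```text
t 18.93 p [0.5234 0.2964 0.0106] yaw -2.51 zax [ 0.002  0.001 -1.   ] w 0.463 f 32.43 j6 2.0
shares [ 0.385   0.3406 -0.364 ] turn z -0.0042 rows 5.0
[-0.64876992 -0.17476468  6.49548455]
```

Emit:
drive_tool --pt "20 0 0 -0.1 0 0 0" --pt "20 0 0 -0.22 0 0 0" --pt "20 0.04 0.03 -0.32 0 0 -0.0042" --pt "20 0.13 0.12 -0.36 0 0 -0.0042" --pt "20 0.22 0.2 -0.36 0 0 -0.0042" --pt "20 0.31 0.28 -0.36 0 0 -0.0042" --pt "20 0.37 0.33 -0.32 0 0 -0.0042" --pt "20 0.385 0.341 -0.26 0 0 -0.0042" --pt "20 0.385 0.341 -0.21 0 0 -0.0042" --pt "20 0.385 0.341 -0.19 0 0 -0.0042"

```text
clock: 19.77
ee_pos: [0.6323, 0.1878, 0.0636]
tool_rot: [0.0, 1.0, -0.009, -0.002]
wrist_force: [-0.7, 0.8, -0.8]
width: 0.461
finger_force: 31.6
```

Emit:
drive_tool --pt "20 0 0 0 0 0 0" --pt "20 0 0 0.005 0 0 0" --pt "20 0 0 0.01 0 0 0" --pt "20 0 0 0.014 0 0 0" --pt "20 0 0 0.014 0 0 0" --pt "20 0 0 0.014 0 0 0"

```text
clock: 20.27
ee_pos: [0.6335, 0.1892, 0.0627]
tool_rot: [-0.0, 1.0, -0.008, 0.0]
wrist_force: [0.7, 0.8, -0.0]
width: 0.46
finger_force: 31.6
```

Emit:
drive_tool --pt "20 0 0 0.004 0 0 0" --pt "20 0 0 0.007 0 0 0" --pt "20 0 0 0.01 0 0 0" --pt "20 0 0 0.01 0 0 0"

```text
clock: 20.6
ee_pos: [0.6335, 0.189, 0.0597]
tool_rot: [-0.0, 1.0, -0.009, 0.0]
wrist_force: [-2.5, -0.3, 3.1]
width: 0.463
finger_force: 32.1
```

Touchdown. Release, rise and back off, then check.

Emit:
drive_tool --pt "80 0 0 0 0 0 0" --pt "80 0 0 0 0 0 0" --pt "80 0 0 0 0 0 0" --pt "80 0 0 0 0 0 0" --pt "80 0 0 -0.02 0 0 0" --pt "80 0 0 -0.1 0 0 0" --pt "80 0 0 -0.22 0 0 0" --pt "80 0 0 -0.34 0 0 0" --pt "80 0 0 -0.45 0 0 0" --pt "80 0 0 -0.5 0 0 0"

```text
clock: 21.43
ee_pos: [0.635, 0.1892, 0.2151]
tool_rot: [-0.001, 1.0, -0.009, 0.004]
wrist_force: [-0.1, -0.8, 0.0]
width: 0.801
finger_force: 0.0
```

Emit:
drive_tool --pt "80 -0.15 0 0 0 0 0" --pt "80 -0.28 0 0 0 0 0" --pt "80 -0.28 0 0 0 0 0" --pt "80 -0.28 0 0 0 0 0"

```text
clock: 21.77
ee_pos: [0.547, 0.1905, 0.2095]
tool_rot: [0.0, 1.0, -0.008, -0.001]
wrist_force: [1.1, -0.2, -0.3]
width: 0.8
finger_force: 0.0
```

```bash
python3 - <<'E'
from h import *
pose(); im=save('wrist','w4.png')
E
```

```text
t 21.77 p [0.547  0.1905 0.2095] yaw -0.93 zax [-0.002 -0.    -1.   ] w 0.8 f 0.0 j6 1.79
```

View pics/w4.png

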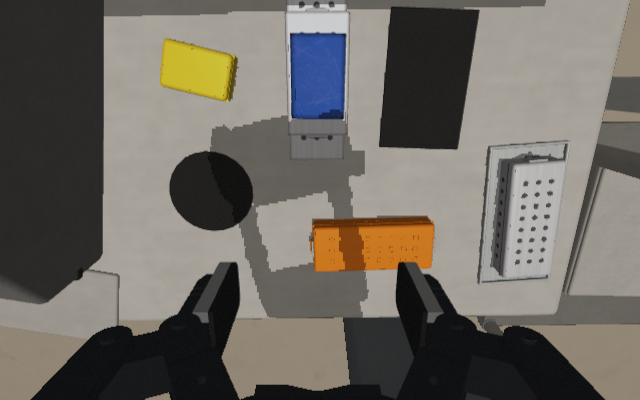

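The view shows the blue box (318,76) square and centred on the short cassette, which lies on the long one. The wanted cassette lies flat inside the tray rim (532,218), and nothing touches the gripper. Handing in.

```bash
python3 -c "
from station import close_job
print(close_job())"
```

```text
the job is handed in; nothing more can be done
None
```

The wanted cassette is in the steel tray, with the short cassette and tip guard box restacked on the longest one; I handed the job in at about 22 s of robot time after a final camera check, and no verdict came back.

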